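# Spool on the stand, then peel a tray off the clinging stack and hold it out

### The job

Set up the cobbler's stitching place: put the thread spool on the upright spindle of the thread stand, fully down on its base, and let go of it. Then peel off the top tray of the clinging stack by its ear: bring that corner well up first while the far corner is still down, and do not lift or drag away the caddy and trays below. Finish while still holding the tray out over the middle of the black rubber mat, level and still, 10 to 20 cm above the bench, without putting it down or letting go; leave the jar and the tin standing where they are.

Things in the scene. Friction and masses are not known exactly. Their poses are not given: they have to be found in the camera images.
- spool: Thread spool standing upright: 64 mm high, grey winding 46 mm in diameter between two white flanges 52 mm in diameter and 4 mm thick at the bottom and top; a through bore 18 mm in diameter along its z axis. About 90 g. Origin: centre of its underside. It changes places with the jar and the tin from run to run.
- stand: Fixed thread stand (does not move in a run): dark steel disc 90 mm in diameter and 16 mm high, with an upright steel spindle 12 mm in diameter in the middle, pointed over its last 8 mm. Origin: centre of its underside; a spool fully down has its underside 16 mm above it.
- stand_tip (a point): Tip of the stand's spindle, on its axis, 96 mm above the bench.
- tray: Top tray of the stack, pale aluminium, about 0.12 kg. Rim 129 mm (x) by 99 mm (y), 31 mm above the underside of its feet; 20 mm deep, walls sloping outward at 30 degrees. One upright grip ear at its -x +y corner. Four feet 10 mm square under the floor at x = +-42, y = +-28 mm. Origin: the tray's centre, level with the underside of the feet, 28 mm above the bench at the start; z up.
- tray_ear (a point): Middle of the tray's upright ear, at x = -46, y = +56, z = 40 mm in the tray's frame. The ear is a flat tab 9 mm thick (along y), 30 mm long (along x), standing from rim height (31 mm) to 49 mm, just outside the long side. Grip it across its 9 mm, fingertips just above the rim, with about 35 N so that it does not turn between the fingers.
- tray_near_corner (a point): Underside of the foot nearest the ear (tray x = -42, y = +28 mm). A sprung rubber tongue on the caddy, 26 mm wide, 4 mm thick, clings over the rim at the middle of each end (x = +-64 mm): 1.3 N at first, 3 N when it slips off, which is when that end has risen about 9 mm. Turning the ear end up about the far rim by about 10 degrees frees the near end; then lift to free the far end.
- tray_far_corner (a point): Underside of the tray's foot diagonally across from the ear (tray x = +42, y = -28 mm). Seen from the robot the tray's x axis points away from it, within 35 degrees of the bench's x, so the top tray's ear is at the near left corner; the other ears seen belong to the trays below and are lower.
- stack: Grey caddy, base 170 by 124 by 6 mm, loose on the bench, with two like trays stuck fast in it, 0.6 kg in all; pulling the top tray straight up can lift it. Its upper tray is turned half round: ear at the corner diagonally across, rising to 66 mm. Brackets with the tongues stand at x = +-79, up to 64 mm. Origin: centre of the underside; at the start its x, y and yaw are the top tray's.
- mat: Flat black rubber mat fixed on the bench, 140 mm (x) by 120 mm (y), 3 mm thick. Origin: centre of its underside.
- jar: Bystander: amber glass jar with a black cap, 56 mm in diameter, 72 mm high, standing. Origin: centre of its underside.
- tin: Bystander: plain pale round metal tin, 60 mm in diameter, 45 mm high, standing. Origin: centre of its underside.
Not all that is in view belongs to the job. What is shaped like the spool but green is not meant. What is shaped like the tray but blue is not meant.

How it is judged:
By the outcome, as a careful person would: the job done as asked, in the order asked, and still so for the second after the job is handed in, while the arm keeps its last pose, push and grip.
It also fails if it takes over 72 s, if anything falls off the work surface, if the arm or the gripper's body presses on something with over 40 N, if the wrist force passes 120 N, or if a joint passes its speed limit or range.

### The arm

A 6-joint arm with a two-finger parallel gripper is mounted at the origin on the work surface. World frame = base frame: x ahead of the robot, y to its left, z up, the work surface at z = 0. Lengths are in m, angles in degrees, forces in N, time in s.
With the tool pointing down it reaches from about 0.3 to 0.875 m from the base axis. Payload 6.4 kg.
Tool frame: the origin (TCP) lies midway between the tips of the shut fingers; the grasp point (between the pads) lies 19 mm behind it (grip_point_offset is the distance from the TCP to the grasp point, in m); z points along the fingers, y is the line along which they close (so a half turn about z gives the same grasp; the last joint's range is limited). The gripper opens to 88 mm and grips with 3 to 60 N. Pads are 18 mm wide; open, the fingers measure 123 mm over their backs; the gripper's body (75 mm by 187 mm) begins 45 mm behind the grasp point.
Start: joints at [55.903, 10.359, 92.074, -0, 77.567, -11.82], TCP at [0.218, 0.532, 0.239] pointing down, gripper open.
Joint ranges: [-171.53, 171.53], [-51.25, 118.39], [17.06, 147.69], [-65.23, 245.23], [0, 150.52], [-178.68, 178.68]. Speed limits (degrees/s): [147.25, 147.25, 172.46, 180, 180, 180].

### API

Orientations are given as a 3x3 rotation matrix whose columns are the frame's x, y, z axes.
In Python, from plant import move_pose, line_to, move_joints, command_gripper, hold, inverse_kinematics, sense, read_camera, IKError, finish_job, grip_point_offset gives the robot as it stands. The module is installed in compiled form; this text tells all that it offers. Calls block until the motion is done:
- move_pose(position, orientation): joint-space move of the TCP to a pose.
- line_to(position, rate=0.15, orientation=None, stop_force=None): straight line of the TCP; orientation=None keeps the orientation; rate is the mean speed in m/s. With stop_force (N) it stops when the force on the tool has changed by that much, and returns True; else False.
- move_joints(angles): joint-space move.
- command_gripper(opening): opening from 0.0 (shut) to 1.0 (fully open); the grip force is fixed at half the most; returns when the fingers have stopped.
- hold(seconds).
- inverse_kinematics(position, orientation): joint angles nearest the present ones, or None.
- sense(): the state.
- read_camera(name): name is "side" or "top" or "wrist"; returns a dict with "image" (480x640x3 uint8, blue, green, red), "fx", "fy", "cx", "cy" (pixels), "pose" (4x4, takes a point from camera to world coordinates). Camera axes: x right, y up, looking along -z (the intrinsics and any distortion apply to the point x, -y, -z); pixel columns grow to the right and rows downward; lengths in m; the calibration is good to about 2 mm. A picture is of the moment at which its call begins. There is no depth.
A pose or a line that the arm cannot do raises IKError and nothing moves.
- finish_job(): hands the job in; it is judged then, once.
The state is a dict: "t": time; "qpos": joint angles; "qd": joint speeds; "effort": joint torques, N m; "ee_pos": TCP position; "orientation": TCP orientation; "wrist_force": force on the tool from outside, world axes, zero at the start; "ft_torque": the same for the moment, N m; "gripper_width": opening from 0.0 (shut) to 1.0 (fully open); "grasp_force": force on a finger pad.
Only numpy, scipy, OpenCV 4.12 (cv2) and the standard library are available. Lean on these libraries where they do the work, as an engineer would, in place of code of your own. Each camera call takes 0.05 s, during which the arm holds its last target. There are 200 camera calls.

## Working session

There is one attempt and no reset: what is moved stays moved. The work goes in short steps, each a Python script; the robot and the scene stay as the last script left them, time stands still between calls to the robot, and variables do not carry over. Pictures are saved under pics/ and viewed, at most 10 in all, crops included, and the job is handed in when it is done.

```bash
mkdir -p pics; python3 - <<'E'
from plant import *
import cv2,numpy as np
print(sense()['t'],grip_point_offset)
for n in("top","side"):
    c=read_camera(n);cv2.imwrite(f"pics/{n}0.png",c["image"]);print(n,{k:c[k] for k in c if k!='image'})
    np.save(f"pics/{n}0.npy",c,allow_pickle=True)
E
```

```text
0.0 0.0187
top {'fx': 511.3019976465963, 'fy': 511.3019976465963, 'cx': 324.51263132834924, 'cy': 238.00919567039344, 'pose': array([[ 0.00235751,  0.98854343, -0.1509183 ,  0.37351336],
       [-0.99960415, -0.00190148, -0.02806996, -0.045966  ],
       [-0.02803535,  0.15092474,  0.98814763,  0.98770667],
       [ 0.        ,  0.        ,  0.        ,  1.        ]])}
side {'fx': 459.4477971297126, 'fy': 459.4477971297126, 'cx': 327.1122647316717, 'cy': 231.32719002642597, 'pose': array([[ 0.76062392,  0.36613467, -0.53609388,  0.04139808],
       [-0.64917455,  0.42278174, -0.63231955, -0.57379571],
       [-0.00486341,  0.82897588,  0.55926322,  0.55362127],
       [ 0.        ,  0.        ,  0.        ,  1.        ]])}
```

View pics/top0.png

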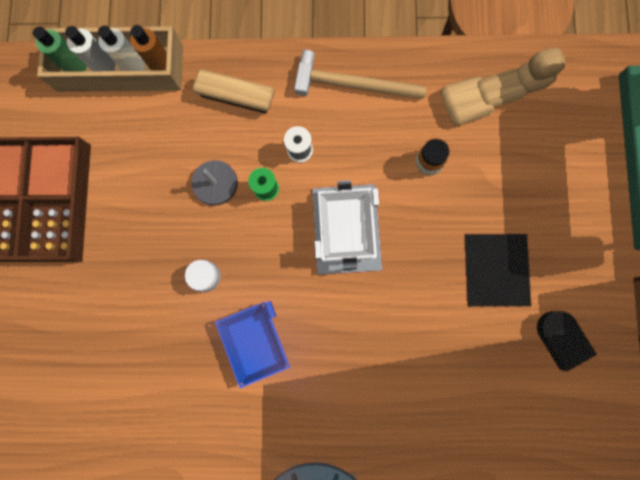

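View pics/side0.png

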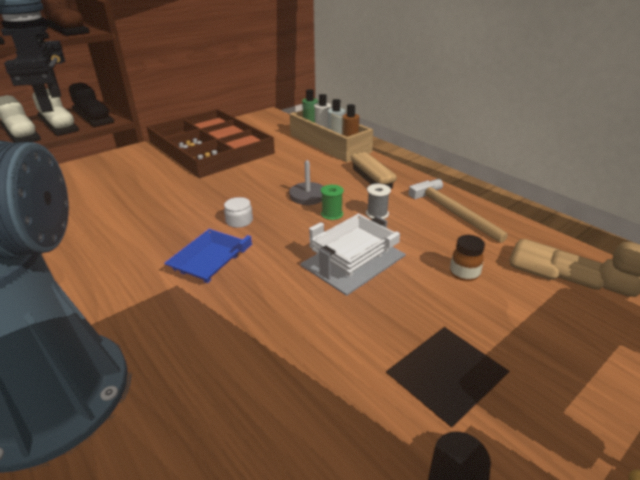

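The top view shows the spool (white flange, dark bore) at (298,140), the green decoy at (263,184) and the stand at (214,183). The stack is at (347,229) with the near-left ear at (319,248), the blue decoy tray at (252,343) and the mat at (497,270). The side view shows the same things: spool (378,200), stand tip (307,162), near-left ear (316,232). The white and grey spool and the pale tray fit the description; the green and blue ones are decoys. I'll confirm this in an enlarged crop and measure.

```bash
cat > h.py <<'E'
import numpy as np,cv2
from plant import *
def ray(c,uv):
    d=np.array([(uv[0]-c["cx"])/c["fx"],-(uv[1]-c["cy"])/c["fy"],-1.0]); P=c["pose"]
    return P[:3,3],P[:3,:3]@d
def plane(c,uv,z):
    o,d=ray(c,uv); return o+d*(z-o[2])/d[2]
def proj(c,p):
    q=np.linalg.inv(c["pose"])@np.append(p,1); return np.array([c["cx"]-c["fx"]*q[0]/q[2],c["cy"]+c["fy"]*q[1]/q[2]])
def two(c1,u1,c2,u2):
    o1,d1=ray(c1,u1);o2,d2=ray(c2,u2)
    s=np.linalg.lstsq(np.c_[d1,-d2],o2-o1,rcond=None)[0];a=o1+d1*s[0];b=o2+d2*s[1]
    return (a+b)/2,np.linalg.norm(a-b)
def down(yaw): # tool down, tool y (closing line) at yaw deg from world x... y=(cos,sin)
    a=np.radians(yaw);y=np.array([np.cos(a),np.sin(a),0]);z=np.array([0,0,-1.]);return np.c_[np.cross(y,z),y,z]
def load(n): return np.load(f"pics/{n}.npy",allow_pickle=True).item()
def blobs(mask,amin):
    n,_,st,ce=cv2.connectedComponentsWithStats(mask.astype(np.uint8))
    return [(ce[i].round(1),st[i].tolist()) for i in range(1,n) if st[i,4]>=amin]
E
python3 - <<'E'
from h import *
t=load("top0");s=load("side0")
a=cv2.resize(t["image"][115:285,185:395],None,fx=3.8,fy=3.5,interpolation=3)[:, :]
a=cv2.resize(t["image"][120:280,188:392],(408*1,320),interpolation=3)
b=cv2.resize(s["image"][150:300,285:415],(390,450),interpolation=3)
a=cv2.resize(t["image"][125:280,185:392],(410,307),interpolation=3)
cv2.imwrite("pics/tc.png",cv2.resize(t["image"][125:280,187:390],(786,600),interpolation=3))
cv2.imwrite("pics/sc.png",cv2.resize(s["image"][150:295,285:410],(517,600),interpolation=3))
hsv=cv2.cvtColor(t["image"],cv2.COLOR_BGR2HSV)
print("pale",blobs((hsv[...,1]<40)&(hsv[...,2]>150),60))
print("dark",blobs((hsv[...,2]<45),400))
m=(hsv[...,1]<110)&(hsv[...,2]<120);m[:, :180]=0;m[:150]=0;m[215:]=0;m[:,245:]=0
print("stand",blobs(m,200))
dk=blobs(hsv[...,2]<45,400)
for c,st in dk: print(plane(t,c,0.003).round(3),c)
E
```

```text
pale [(array([82. , 42.7]), [68, 29, 25, 24, 265]), (array([113. ,  42.6]), [99, 30, 25, 22, 209]), (array([304.1,  71.3]), [295, 51, 19, 40, 488]), (array([297.3, 139.7]), [284, 127, 27, 26, 489]), (array([347.5, 226.2]), [313, 185, 69, 86, 4241]), (array([201.5, 275. ]), [185, 260, 35, 31, 824])]
dark [(array([434.6, 152.3]), [422, 140, 26, 26, 487]), (array([497.4, 269.7]), [466, 235, 63, 70, 4165]), (array([563.9, 339.5]), [538, 312, 57, 58, 2085])]
stand [(array([213.9, 183.2]), [191, 161, 46, 44, 1522])]
[ 0.696 -0.236  0.003] [434.6 152.3]
[ 0.462 -0.349  0.003] [497.4 269.7]
[ 0.331 -0.466  0.003] [563.9 339.5]
```

View pics/tc.png

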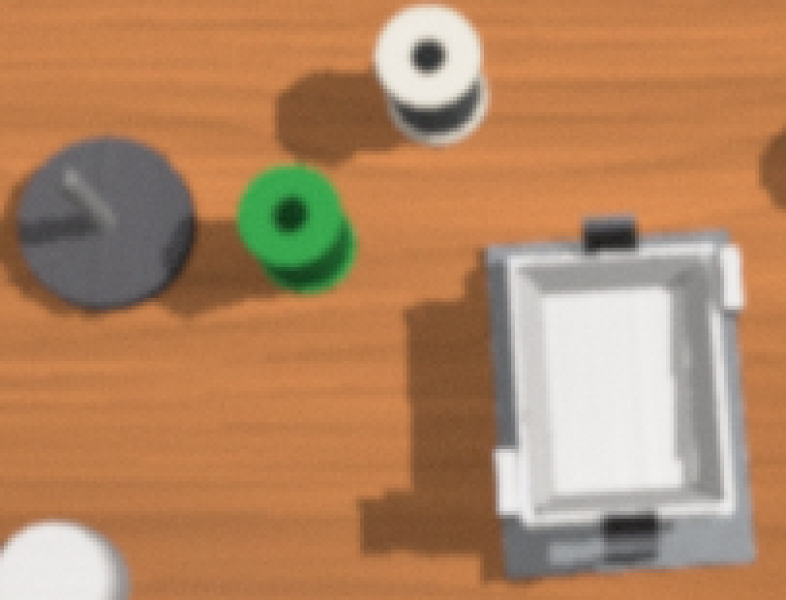

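View pics/sc.png

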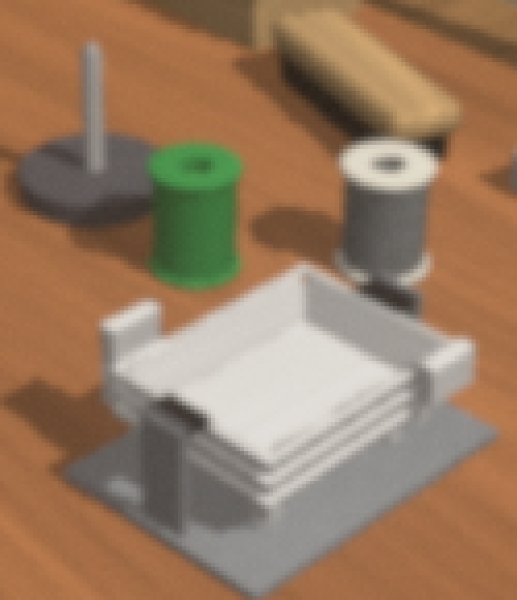

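The crops confirm the targets. Top view: spool bore at (297.5,139.7), stand tip at (205.1,170.2), top tray ear at (318.2,248.7), near-left and the higher of the two. Side view: spool top centre at (378.8,189.6), tip at (307.5,160.6), ear top at (316.9,225.4). The far-right ear is lower and belongs to the tray below. Next I'll triangulate.

```bash
python3 - <<'E'
from h import *
np.set_printoptions(suppress=True,precision=4)
t=load("top0");s=load("side0")
T=lambda x,y:(187+x/3.872,125+y/3.871)
S=lambda x,y:(285+x/4.136,150+y/4.138)
for n,a,b,z in(("spool",T(428,57),S(388,164),.064),("tip",T(70,175),S(93,44),.096),("ear",T(508,479),S(132,312),.077)):
    print(n,two(t,a,s,b),plane(t,a,z),plane(s,b,z))
print("disc",plane(t,T(106,219),.016))
C=[plane(t,T(*p),.059) for p in((508,255),(722,242),(737,512),(520,525))]
for p in C: print(p)
c=sum(C)/4; x=(C[0]+C[1]-C[2]-C[3]);yaw=np.degrees(np.arctan2(x[1],x[0]))
print("tray",c,yaw,np.linalg.norm(C[0]-C[3]),np.linalg.norm(C[0]-C[1]))
y=np.radians(yaw);R=np.array([[np.cos(y),-np.sin(y)],[np.sin(y),np.cos(y)]])
print("ear from tray",c[:2]+R@[-.046,.056])
E
```

```text
spool (array([0.7031, 0.0312, 0.0634]), np.float64(0.0016450059432724456)) [0.7022 0.0316 0.064 ] [0.7031 0.0301 0.064 ]
tip (array([0.6351, 0.1961, 0.0956]), np.float64(0.0012515560923543631)) [0.6345 0.1964 0.096 ] [0.6352 0.1952 0.096 ]
ear (array([ 0.4936, -0.0094,  0.0794]), np.float64(0.0018927956831030802)) [ 0.4931 -0.0088  0.077 ] [ 0.4967 -0.007   0.077 ]
disc [0.6347 0.1988 0.016 ]
[ 0.6043 -0.0076  0.059 ]
[ 0.6102 -0.1105  0.059 ]
[ 0.4797 -0.116   0.059 ]
[ 0.4736 -0.0138  0.059 ]
tray [ 0.542 -0.062  0.059] 2.5603931681262693 0.13086341594116885 0.10308622232223542
ear from tray [ 0.4935 -0.0081]
```

```bash
python3 - <<'E'
from h import *
np.set_printoptions(suppress=True,precision=4)
best=min(((np.abs(np.array(q)-sense()['qpos']).max(),y) for y in(0,180) for q in[inverse_kinematics([.635,.196,.24],down(y))] if q is not None))
print(best);y=best[1]
ims=[]
for n,p,uz in(("w_st",[.635,.196,.24],(.635,.196,.096)),("w_sp",[.703,.031,.2],(.703,.031,.064))):
    move_pose(p,down(y)); c=read_camera("wrist");np.save(f"pics/{n}.npy",c,allow_pickle=True);ims.append(c["image"]);print(n,proj(c,np.array(uz)),c["pose"],c["fx"],sense()['t'],sense()['ee_pos'])
cv2.imwrite("pics/w.png",cv2.resize(np.hstack(ims),(800,300),interpolation=cv2.INTER_AREA))
E
```

```text
(np.float64(48.95751826666186), 0)
w_st [318.8357 223.7957] [[ 1.     -0.001  -0.0001  0.6337]
 [ 0.001   0.9532  0.3023  0.2764]
 [-0.0002 -0.3023  0.9532  0.3875]
 [ 0.      0.      0.      1.    ]] 409.79334860091274 2.0833 [0.6344 0.1973 0.2401]
w_sp [318.4002 226.9173] [[ 1.      0.0003  0.0002  0.7021]
 [-0.0004  0.9534  0.3018  0.1114]
 [-0.0001 -0.3018  0.9534  0.3477]
 [ 0.      0.      0.      1.    ]] 409.79334860091274 2.8917 [0.7029 0.033  0.2007]
```

View pics/w.png

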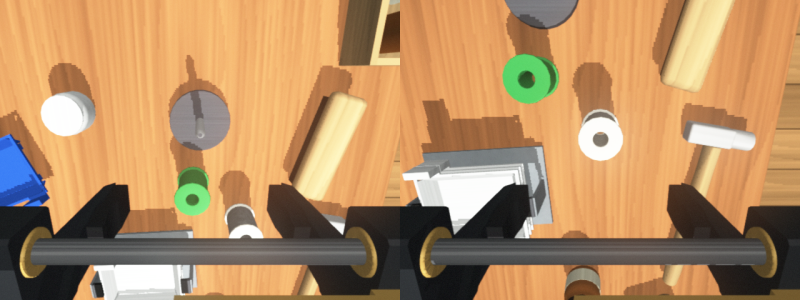

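The wrist views show the stand disc with the spindle tip at about (199,135) and the spool bore at about (200,139), both in half-scale pixels. They sit close to the prediction, a few mm towards +y. I'll refine this numerically.

```bash
python3 - <<'E'
from h import *
np.set_printoptions(suppress=True,precision=4)
a=load("w_st");b=load("w_sp")
im=a["image"][130:260,255:385];cv2.imwrite("pics/tipc.png",cv2.resize(im,(520,520),interpolation=3))
hs=cv2.cvtColor(a["image"],cv2.COLOR_BGR2HSV);m=np.zeros((480,640),bool);m[130:260,255:385]=(hs[130:260,255:385,1]<70)
k=max(blobs(m,500),key=lambda r:r[1][4]);print(k)
x,y,w,h,_=k[1];print("disc ctr",plane(a,(x+w/2-.5,y+h/2-.5),.012),"w mm",w/409.8*.37)
hs=cv2.cvtColor(b["image"],cv2.COLOR_BGR2HSV);g=b["image"][165:270,280:360]
m=np.zeros((480,640),bool);m[165:270,280:360]=(g.min(2)>225)
for k in blobs(m,300):
    print(k)
    cs,_=cv2.findContours(m.astype(np.uint8),cv2.RETR_CCOMP,cv2.CHAIN_APPROX_NONE)
for q in cs:
    if len(q)>20: (u,r)=cv2.minEnclosingCircle(q);print("circ",u,r,plane(b,u,.064),"r mm",r/409.8*.29*1e3)
print(sense()['ee_pos'],sense()['t'])
E
```

```text
(array([319.4, 192. ]), [272, 145, 96, 95, 7232])
disc ctr [0.6359 0.2034 0.012 ] w mm 0.08667642752562225
(array([320.8, 221.6]), [286, 188, 71, 69, 3326])
circ (321.6000061035156, 218.60000610351562) 37.92265319824219 [0.7053 0.0372 0.064 ] r mm 26.83643100900496
circ (320.5, 222.5) 13.946425437927246 [0.7045 0.0343 0.064 ] r mm 9.869359143481944
[0.7029 0.033  0.2007] 2.8917
```

View pics/tipc.png

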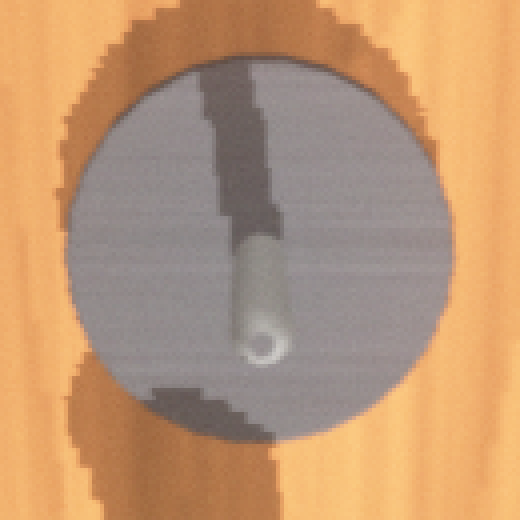

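```bash
python3 - <<'E'
from h import *
np.set_printoptions(suppress=True,precision=4)
R=down(0);hold(.2);print(sense()['ee_pos'])
line_to([.704,.0325,.09],orientation=R);print(line_to([.704,.0325,.0243],rate=.1,stop_force=12))
hold(.2);s=sense();print(s['ee_pos'],s['wrist_force'])
command_gripper(0);s=sense();print(s['gripper_width']*88,s['grasp_force'],s['ee_pos'])
line_to([.704,.0325,.15]);line_to([.6358,.1995,.15]);hold(.3);s=sense();print(s['ee_pos'],s['gripper_width']*88,s['wrist_force'],s['t'])
ims=[read_camera(n) for n in("side","top","wrist")]
for n,c in zip(("side1","top1","wr1"),ims):np.save(f"pics/{n}.npy",c,allow_pickle=True)
p=proj(ims[0],np.array([.636,.199,.12])).astype(int);u,v=p;A=cv2.resize(ims[0]["image"][v-60:v+60,u-50:u+50],(400,480),interpolation=3)
print(p)
B=cv2.resize(ims[2]["image"][120:400,160:480],(400,350));B=cv2.copyMakeBorder(B,0,130,0,0,0)
cv2.imwrite("pics/ins.png",np.hstack([A,B]))
E
```

```text
[0.7029 0.0329 0.2008]
False
[0.7048 0.0324 0.0254] [0.5331 0.0535 0.4837]
49.23025316858479 29.59739774465561 [0.704  0.0325 0.0243]
[0.636  0.199  0.1499] 48.70967287232067 [ 0.1501  0.9822 -0.8761] 8.3167
[306 150]
```

View pics/ins.png

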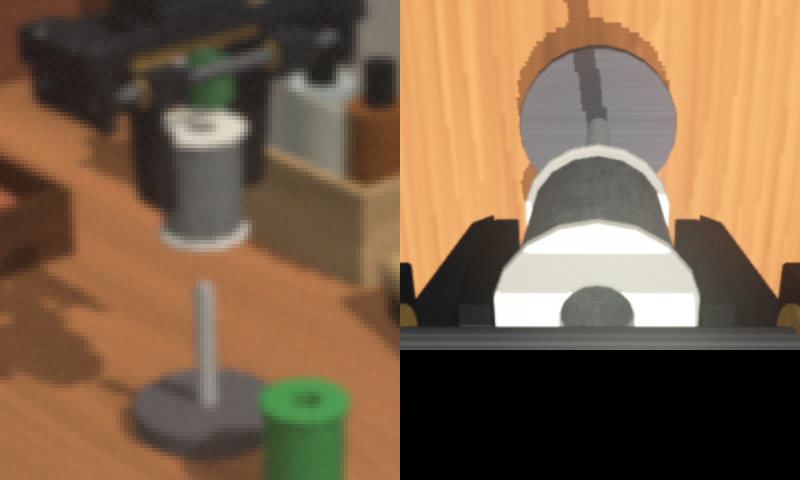

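The side view shows the flange centre at crop column 206, over the tip at 205. In the wrist view spool and spindle are both at column 597, so it is aligned. I'll insert with force sensing.

```bash
python3 - <<'E'
from h import *
np.set_printoptions(suppress=True,precision=4)
print(line_to([.6358,.1995,.102],rate=.06,stop_force=8));s=sense();print(s['ee_pos'],s['wrist_force'])
if s['ee_pos'][2]<.105:
    print(line_to([.6358,.1995,.0395],rate=.08,stop_force=8));hold(.2);s=sense();print(s['ee_pos'],s['wrist_force'],s['gripper_width']*88,s['t'])
E
```

```text
False
[0.6362 0.1996 0.1025] [-0.4005 -0.0876 -1.1671]
True
[0.6343 0.1993 0.04  ] [-0.562   0.0476  5.7889] 48.54789455621939 10.35
```

```bash
python3 - <<'E'
from h import *
np.set_printoptions(suppress=True,precision=4)
command_gripper(1.0);hold(.2);line_to([.6358,.1995,.19],rate=.2)
s=load("side1");q=sense()['qpos'];p=np.array([.485,-.01,.22])
best=min((np.abs(np.array(j)-q).max(),y,j[5]) for y in(92.6,-87.4) for j in[inverse_kinematics(p,down(y))] if j is not None);print(best)
R=down(best[1]);move_pose(p,R);hold(.4);print(sense()['ee_pos'],sense()['t'])
w=read_camera("wrist");sd=read_camera("side");tp=read_camera("top")
for n,c in zip(("w2","side2","top2"),(w,sd,tp)):np.save(f"pics/{n}.npy",c,allow_pickle=True)
print(proj(w,np.array([.4935,-.0081,.077])))
A=cv2.resize(sd["image"][120:270,270:395],(250,300),interpolation=3)
cv2.imwrite("pics/v2.png",np.vstack([np.hstack([cv2.resize(w["image"],(400,300),interpolation=3),A]),np.hstack([cv2.resize(w["image"][150:300,220:420],(400,300),interpolation=3),cv2.resize(tp["image"][120:270,160:285],(250,300),interpolation=3)])]))
E
```

```text
(np.float64(64.923389100472), -87.4, np.float64(72.16488694637559))
[ 0.4851 -0.0097  0.2199] 13.625
[316.5524 209.6363]
```

View pics/v2.png

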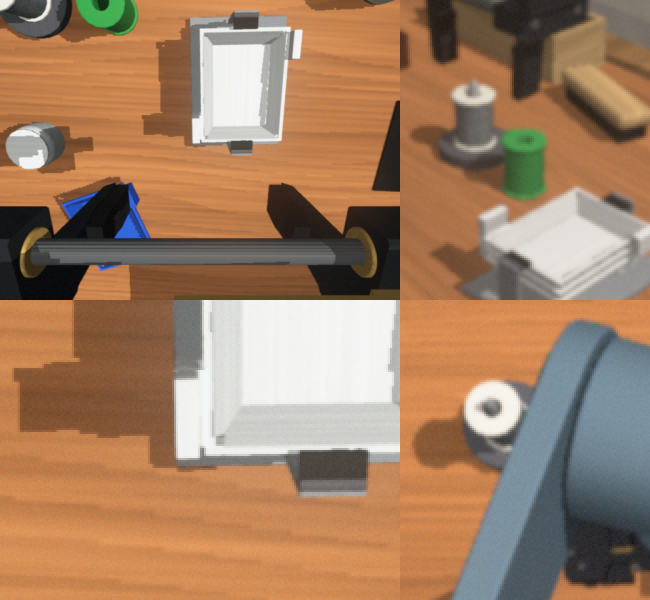

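The spool is fully down on the stand, with the spindle tip showing through the bore at crop (475,88). The wrist crop shows the ear top at (313,209) full-frame, 2 mm to +y of the prediction. I'll grasp it now and peel by turning about the far rim.

```bash
cat > tray.py <<'E'
from h import *
from scipy.spatial.transform import Rotation as Ro
np.set_printoptions(suppress=True,precision=4)
yaw=2.56;R0=down(yaw-90);A=Ro.from_euler('z',yaw,degrees=True).as_matrix()
E0=np.array([.4935,-.0068,.0612]) # TCP at the ear
P=E0+A@np.array([.1105,-.056,0]);P[2]=.059
def tilted(th,lift=np.zeros(3)):
    T=Ro.from_rotvec(np.radians(th)*A[:,1]).as_matrix()
    return P+T@(E0-P)+lift,T@R0
E
python3 - <<'E'
from tray import *
command_gripper(.42)
line_to(E0+[0,0,.05],orientation=R0,rate=.2)
print(line_to(E0,rate=.06,stop_force=6));hold(.2);s=sense();print(s['ee_pos'],s['wrist_force'])
command_gripper(0);hold(.2);s=sense();print(s['gripper_width']*88,s['grasp_force'],s['ee_pos'],s['wrist_force'],s['ft_torque'],s['t'])
E
```

```text
False
[ 0.4938 -0.0069  0.0616] [ 0.0145 -0.9197  0.6329]
8.396298988870587 29.95178908109665 [ 0.4935 -0.0067  0.0612] [0.5835 1.343  0.6673] [0.1943 0.0695 0.0968] 17.2583
```

```bash
python3 - <<'E'
from tray import *
for th in(2.5,5,7.5,10,12.5):
    p,R=tilted(th);print(th,line_to(p,rate=.03,orientation=R,stop_force=25));s=sense();print(s['wrist_force'],s['ft_torque'],s['gripper_width']*88)
hold(.3);print(s['t'],s['ee_pos'])
c=read_camera("side");np.save("pics/side3.npy",c,allow_pickle=True)
w=read_camera("wrist")
cv2.imwrite("pics/v3.png",np.hstack([cv2.resize(c["image"][165:315,270:430],(480,450),interpolation=3),cv2.resize(w["image"][100:400,200:400],(300,450))]))
E
```

```text
2.5 False
[ 1.0898  0.3205 -3.8348] [ 0.1889 -0.221   0.0487] 8.745877990722738
5 False
[-0.4233 -0.2873 -2.0405] [ 0.0382  0.1825 -0.0013] 8.498131808574474
7.5 False
[-0.4565  0.2168 -0.4247] [0.0912 0.1284 0.0028] 8.756531907293496
10 False
[-0.1626  0.4911 -1.6252] [ 0.0206  0.0319 -0.0033] 8.823960957726598
12.5 False
[ 0.7472  0.2416 -1.2289] [0.0615 0.0418 0.0159] 8.705442216876712
18.8 [ 0.4967 -0.0066  0.0848]
```

View pics/v3.png

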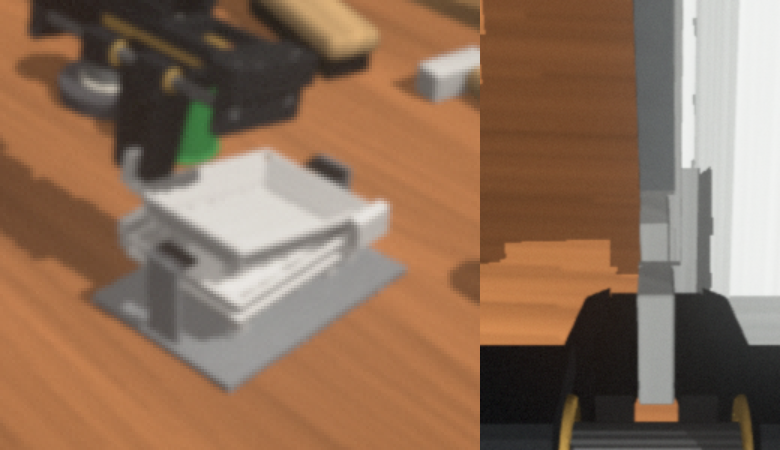

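The near end has come off its tongue (black tongue at (178,252), below the lifted rim), and the far end is still under its own at (328,168). Now I'll lift the far end free.

```bash
python3 - <<'E'
from tray import *
for h in(.006,.012,.018,.024,.035,.05):
    p,R=tilted(12.5,np.array([0,0,h]));f=line_to(p,rate=.03,stop_force=25);s=sense();print(h,f,s['wrist_force'],s['ft_torque'],s['gripper_width']*88)
p,R=tilted(12.5,np.array([0,0,.11]));line_to(p,rate=.1)
hold(.2);c=read_camera("side");np.save("pics/side4.npy",c,allow_pickle=True);t=read_camera("top");np.save("pics/top4.npy",t,allow_pickle=True)
print(sense()['t'],sense()['ee_pos'],sense()['wrist_force'],sense()['ft_torque'])
cv2.imwrite("pics/v4.png",np.hstack([cv2.resize(c["image"][90:330,250:490],(480,480),interpolation=3),cv2.resize(t["image"][130:290,280:385],(315,480),interpolation=3)]))
E
```

```text
0.006 False [-2.6648  0.189  -0.4215] [ 0.1141  0.3158 -0.0194] 8.48889156062599
0.012 False [ 0.3804 -0.5344 -0.4751] [ 0.1211  0.0792 -0.0696] 8.470047707920097
0.018 False [-0.1251 -0.7124 -1.9693] [ 0.0519  0.0064 -0.0387] 8.925123119222725
0.024 False [ 0.3049 -0.5434 -1.1429] [0.0763 0.0876 0.0325] 8.904336360511605
0.035 False [-0.0374  0.1545 -1.8763] [ 0.0584  0.0975 -0.0201] 8.950937786515858
0.05 False [ 0.1017 -0.2633 -1.1359] [0.0836 0.0407 0.0459] 9.010611801869533
22.8167 [ 0.4963 -0.0066  0.1945] [ 0.2915 -0.5388 -0.9844] [0.0907 0.0118 0.0518]
```

View pics/v4.png

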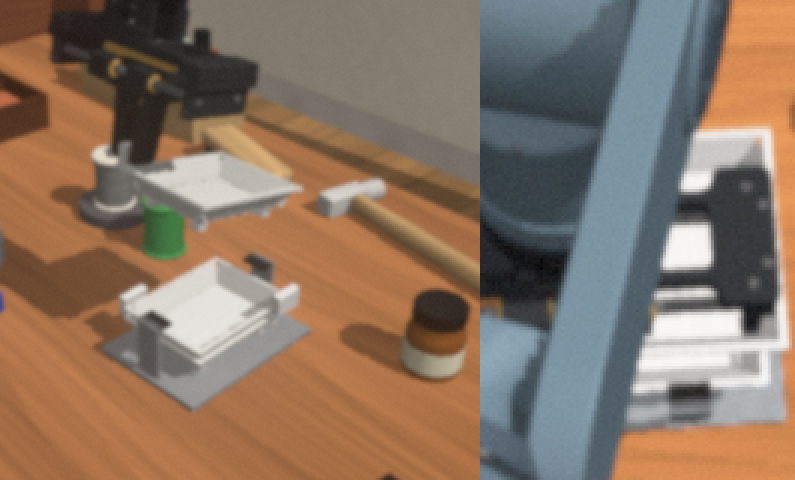

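The tray is free, with its far end no longer under the tongue. The caddy stands where it was with both lower trays, and the spool is on the stand at crop (112,180). Next I'll level the tray and carry it over the mat, then check level numerically.

```bash
python3 - <<'E'
from tray import *
p=np.array([.494,-.0066,.205]);line_to(p,rate=.08,orientation=R0)
G=np.array([.462,-.349,0])+A@np.array([-.046,.056,0]);G[2]=.15+.0332
line_to(p*.5+G*.5+[0,0,.01],rate=.12);line_to(G,rate=.12);hold(.5)
s=sense();print(s['t'],s['ee_pos'],s['gripper_width']*88,s['grasp_force'],s['wrist_force'],s['ft_torque'])
C=np.array([.462,-.349,.15])
for n in("side","top","wrist"):
    c=read_camera(n);np.save(f"pics/{n}5.npy",c,allow_pickle=True)
    hs=cv2.cvtColor(c["image"],cv2.COLOR_BGR2HSV);m=((hs[...,1]<50)&(hs[...,2]>100)).astype(np.uint8)
    pr=[proj(c,C+A@np.array(k)) for k in((-.0645,.0495,.031),(.0645,.0495,.031),(.0645,-.0495,.031),(-.0645,-.0495,.031),(-.042,.028,0),(.042,-.028,0))]
    print(n,"pred rim + feet",np.round(pr,0).tolist())
    cs,_=cv2.findContours(m,0,2);ctr=np.mean(pr,0)
    for q in cs:
        if cv2.contourArea(q)>250 and np.linalg.norm(q.mean((0,1))-ctr)<90:
            h=cv2.convexHull(q);print(cv2.contourArea(q),cv2.approxPolyDP(h,3,True)[:,0].tolist())
E
```

```text
26.4917 [ 0.4136 -0.295   0.1832] 8.74777151696138 29.974308907985687 [ 0.2551 -0.0223 -1.3254] [0.083  0.2819 0.0876]
side pred rim + feet [[404.0, 283.0], [462.0, 242.0], [530.0, 275.0], [474.0, 326.0], [426.0, 302.0], [500.0, 293.0]]
4921.5 [[401, 267], [408, 261], [445, 253], [488, 254], [529, 275], [475, 325], [465, 327], [416, 296], [401, 278]]
top pred rim + feet [[504.0, 302.0], [497.0, 221.0], [559.0, 218.0], [569.0, 299.0], [510.0, 288.0], [540.0, 235.0]]
1498.0 [[558, 218], [520, 258], [501, 263], [498, 221]]
wrist pred rim + feet [[335.0, 350.0], [340.0, 3.0], [645.0, 3.0], [571.0, 350.0], [378.0, 272.0], [523.0, 83.0]]
93079.5 [[639, 0], [639, 25], [571, 350], [306, 368], [306, 277], [336, 2]]
```

The measured rim corners match the prediction for a level tray within 1 px in the side and top views: side (529,275) against (530,275), top (498,221) against (497,221). The tray is level, centred over the mat and 15 cm up, so I'm handing in.

```bash
python3 -c "
from plant import *
hold(.5);s=sense();print(s['t'],s['ee_pos'],s['gripper_width']*88);print(finish_job())"
```

```text
27.1417 [ 0.41355275 -0.29510894  0.18320061] 9.018421496593286
the job is handed in; nothing more can be done
None
```

I handed the job in at 27 s: the spool is fully down on the spindle and released, the top tray was peeled off by its ear and is held level and still about 15 cm over the middle of the mat, the caddy stayed in place, and nothing went near the jar or tin.

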